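Find the hidden index notch of a bend-rig bed with an index pin

TASK

Take the index pin (the taller one, with the straight round handle) out of the rack, lower its foot through the square opening of the slotted steel bed, and slide it gently along the slot with its foot on the hidden floor until it drops into the index notch, which cannot be seen. Keep the pin upright, stop there without forcing it, let go, and leave it standing upright at the bottom of the notch, with everything else left where it was.

Things in the scene. Friction and masses are not known exactly. Their poses are not given: they have to be found in the camera images.
- pin: Index pin, 104 mm tall, about 0.14 kg, round about its z axis: a steel foot disc 24 mm in diameter and 8 mm thick (edges bevelled 1 mm), then a steel shank 10 mm in diameter up to the grey plastic handle. Origin at the centre of the foot's underside, z up. It starts upright in one of the two rack holes (not always the same); pull it straight up 22 mm to free it.
- pin_handle (a point): Middle of the pin's straight round handle, 72 mm above the foot's underside. The handle is 20 mm in diameter and reaches from 45 to 104 mm above the underside, the top 6 mm being a dark steel cap of the same diameter. Grip it here.
- gauge: Plug gauge, a bystander in the rack's other hole: 73 mm tall, with a black ball knob 26 mm in diameter. Origin at the centre of its underside. Leave it alone.
- rack: Black block with two round holes, 130 (x) x 55 (y) x 30 mm, fixed to the bench. The holes, 27 mm wide and 22 mm deep, lie on its x axis 35 mm either side of its centre. Origin at the centre of its underside.
- bed: Steel bed, 90 mm (x) by 275 mm (y from -125 to +150), 36 mm high, fixed to the bench. Origin on the underside, below the slot's middle line. A T-slot runs along y at x = 0: top lips 7 mm thick (z 29 to 36 mm) with a slit 14 mm wide between them from y -69 to +67; beneath, a channel 30 mm wide and 11 mm high with its floor at z 18. Never press the pin on the bed with more than 40 N.
- bed_opening (a point): Centre, on the bed's top face, of the square opening 32 mm wide through which the pin's foot enters the channel (bed x 0, y -85, z 36 mm). The slit starts at its +y side; under the slit's lips the foot cannot be lifted out. The axes are the bed's: y points along the slot, away from the opening.
- bed_slot_mid (a point): Point on the slit's middle line at bed y 0, z 36 mm. The hidden notch is a gap 34 mm long across the channel's floor, 8 mm deep (bottom at bed z 10 mm) with upright walls; its centre lies anywhere from bed y -25 to +45 mm, different each time and given by no reading. Slid over it and pressed lightly, the pin drops 8 mm and the far wall then stops its foot.
- bed_slot_end (a point): Closed far end of the slit, on its middle line and on the top face (bed x 0, y +67, z 36 mm); the pin's shank cannot go beyond bed y +62 mm.
- specimen: Flat aluminium tensile specimen, a dog-bone 150 x 24 x 5 mm lying on the bench; a bystander. Origin at the centre of its underside.
- jar: Closed jar, 56 mm in diameter and 70 mm high, standing on the bench; a bystander. Origin at the centre of its underside.
Not all that is in view belongs to the job. Leave any purple or yellow look-alike of the pin alone.

How it is judged:
By the outcome, as a careful person would: the job done as asked, in the order asked, and still so for the second after the job is handed in, with the robot touching nothing.
It also fails if it takes over 64 s, if anything falls off the work surface, if the arm or the gripper's body presses on something with over 40 N, if the wrist force passes 120 N, or if a joint passes its speed limit or range.

ROBOT

A 7-joint arm with a two-finger parallel gripper is mounted at the origin on the work surface. World frame = base frame: x ahead of the robot, y to its left, z up, the work surface at z = 0. Lengths are in mm, angles in rad, forces in N, time in s.
With the tool pointing down it reaches from about 425 to 950 mm from the base axis. Payload 4.7 kg.
Tool frame: the origin (TCP) lies on the centre line of the jaws, within the pads' length; the fingertips stand 25 mm ahead of it and the grasp point (between the pads) lies 6 mm ahead of it; z points along the fingers, y is the direction in which the jaws open and shut (so a half turn about z gives the same grasp; the last joint's range is limited). The gripper opens to 87 mm and grips with 3 to 60 N. Pads are 19 mm wide; open, the fingers measure 117 mm over their backs; the gripper's body (75 mm by 190 mm) begins 51 mm behind the grasp point.
Start: joints at [1.2, 0.469, -0.049, 1.532, 0.024, 1.141, -0.082], TCP at [226.296, -635.956, 217.173] pointing down, gripper open.
Joint ranges: [-2.59, 2.59], [-0.33, 1.99], [-1.39, 1.29], [0.1, 2.45], [-1.04, 4.18], [0.21, 1.99], [-2.66, 2.66]. Speed limits (rad/s): [2.57, 2.57, 3.14, 3.14, 3.14, 3.14, 3.14].

INTERFACE

Orientations are given as [roll, pitch, yaw] about the fixed x, y, z axes, in that order (R = Rz(yaw) Ry(pitch) Rx(roll)).
In Python, from rig import r gives the robot as it stands.
- The arm moves only by the shell command python3 -m creep 'ROWS' [FORCE]. ROWS is JSON, a list of rows, each an object of numbers: "ax", "ay", "az": the turn, a rotation vector about the tool's x, y, z scaled (see below); "tx", "ty", "tz": the shift along the tool's x, y, z scaled (see below); "grip": the opening, from 0 (shut) to 1 (fully open). In form: [{"ax": .., "ay": .., "az": .., "tx": .., "ty": .., "tz": .., "grip": ..}, ...]. A call has exactly 8 rows; each row is the pose to reach, as a shift and turn from the pose measured when the call began, along the tool's axes at that moment, turning the shorter way round; what a row does not reach only later rows make up. The controller multiplies each number of a shift by 0.5 m and each number of a turn by 180 degrees. A row lasts 1/10 s, in which the tool goes at most 50 mm and 8.59 degrees, less where a joint would pass 70% of its speed; a pose out of reach is approached as far as the arm can. A call with a number of a shift or a turn outside -1 to 1 is refused whole. A call with a gripper value outside its range is refused whole. The fingers move at their own pace and stop on an object; FORCE is the grip in N (left out, the last holds). Time passes only in rows, so rows that repeat a pose let the fingers close, or fill a call up. It gives the time, the measured TCP pose, the force and the opening at its end, in the units of the state.
- r.sense(): the state, without advancing time (a new reading comes with each control period).
- r.grab_frame(name): name is "scene" or "top" or "wrist"; returns (picture, depth): 384x512x3 uint8, red, green, blue; 384x512 float32, mm along the optical axis (not along the pixel's ray), 0 where there is no reading.
- r.calibration(name): a dict with "K" (3x3 intrinsics, pixels), "T" (4x4, takes a point from camera to world coordinates); the wrist camera has in their place "hand_eye" (4x4, takes a point from camera to tool coordinates, whose origin is the TCP and whose axes are the flange's). Camera axes: x right, y down, z forward; pixel columns grow to the right and rows downward; lengths in mm; the calibration is good to about 2 mm. A picture is of the moment at which its call begins: read the wrist's pose just before it. calibration takes no time and is no camera call.
- r.close_job(): hands the job in, once; it reports no verdict.
Trained networks look in the newest picture that a camera, given by its name, has taken for a name from the list of things; names that differ only in an ending like _2 or _b are one class to them, and where a whole thing is asked for, a point or a joint stands for the part that bears it (a point fixed in the world has none). Each returns a list of dicts, best first, with "score" (0 to 1); they miss things now and then, are a little off and sometimes report something else, mostly with a low value. They report only what shows in the picture. A call takes as long as a camera call. They do not tell look-alikes from the thing itself.
- r.spot_in(query, camera): "point" ([x, y, z] in mm, in world coordinates, good to about 4 mm: the middle of the surface that is visible of it).
The state is a dict: "clock": time; "q": joint angles; "joint_vel": joint speeds; "joint_torque": joint torques, N m; "position": TCP position; "orientation": TCP orientation; "force": force on the tool from outside, world axes, zero at the start; "wrist_torque": the same for the moment, N m; "opening": opening from 0.0 (shut) to 1.0 (fully open).
Only numpy, scipy, OpenCV 4.12 (cv2) and the standard library are available. Lean on these libraries where they do the work, as an engineer would, in place of code of your own. Each camera call takes 0.05 s, during which the arm holds its last target. There are 200 camera calls.

## Working session

There is one attempt and no reset: what is moved stays moved. The work goes in short steps, Python scripts to look and compute and a shell command to move; the robot and the scene stay as the last step left them, time stands still between calls to the robot, and variables do not carry over. Pictures are saved under pics/ and viewed, on a budget of 10 in all, crops included, one or two more only if the job needs it, and the job is handed in when it is done.

```bash
mkdir -p pics; ls
python3 - <<'E'
from rig import r
import cv2,numpy as np
s=r.sense();print({k:np.round(s[k],3).tolist() for k in s})
a,_=r.grab_frame("scene");b,_=r.grab_frame("top")
cv2.imwrite("pics/a.png",cv2.resize(np.vstack([a,b]),(800//1*3//4,900*2//3))[:,:,::-1])
cv2.imwrite("pics/scene.png",a[:,:,::-1]);cv2.imwrite("pics/top.png",b[:,:,::-1])
for c in("scene","top"):
  for q in("pin","pin_handle","gauge","rack","bed","bed_opening","bed_slot_mid","bed_slot_end","jar","specimen"):
    print(c,q,[(np.round(d["point"]).tolist(),round(d["score"],2)) for d in r.spot_in(q,c)[:3]])
E
```

```text
pics
{'clock': 0.0, 'q': [1.2, 0.469, -0.049, 1.534, 0.024, 1.141, -0.082], 'joint_vel': [0.001, 0.001, 0.0, -0.0, 0.0, 0.0, 0.001], 'joint_torque': [0.0, -50.798, -0.081, -23.616, -0.062, 0.038, 0.0], 'position': [226.043, -635.369, 216.068], 'orientation': [-3.14, 0.0, 0.342], 'force': [-0.059, -0.613, 0.642], 'wrist_torque': [-0.033, 0.009, 0.014], 'opening': 1.002}
scene pin [([588.0, -322.0, 82.0], 0.88), ([514.0, -241.0, 65.0], 0.67), ([614.0, -423.0, 70.0], 0.65)]
scene pin_handle [([611.0, -416.0, 64.0], 0.96), ([588.0, -322.0, 78.0], 0.81), ([512.0, -240.0, 68.0], 0.79)]
scene gauge [([516.0, -345.0, 58.0], 0.55)]
scene rack [([570.0, -336.0, 31.0], 0.88)]
scene bed [([577.0, 98.0, 38.0], 0.7)]
scene bed_opening [([574.0, 103.0, 33.0], 0.93), ([520.0, -340.0, 56.0], 0.16)]
scene bed_slot_mid [([574.0, 101.0, 33.0], 0.94)]
scene bed_slot_end [([577.0, 99.0, 35.0], 0.94)]
scene jar [([620.0, 357.0, 41.0], 0.67), ([572.0, 101.0, 30.0], 0.34)]
scene specimen [([763.0, -201.0, 4.0], 0.77), ([620.0, 357.0, 40.0], 0.53)]
top pin [([574.0, -317.0, 96.0], 0.64), ([513.0, -233.0, 84.0], 0.64), ([602.0, -415.0, 75.0], 0.44)]
top pin_handle [([578.0, -315.0, 89.0], 0.69), ([603.0, -410.0, 79.0], 0.68), ([745.0, -185.0, 2.0], 0.57)]
top gauge [([576.0, -317.0, 94.0], 0.17)]
top rack [([544.0, -322.0, 30.0], 0.81)]
top bed [([550.0, 126.0, 37.0], 0.59)]
top bed_opening [([549.0, 124.0, 35.0], 0.83)]
top bed_slot_mid [([551.0, 128.0, 37.0], 0.86)]
top bed_slot_end [([549.0, 123.0, 33.0], 0.88)]
top jar [([602.0, 364.0, 70.0], 0.59)]
top specimen [([749.0, -184.0, 7.0], 0.91)]
```

View pics/a.png

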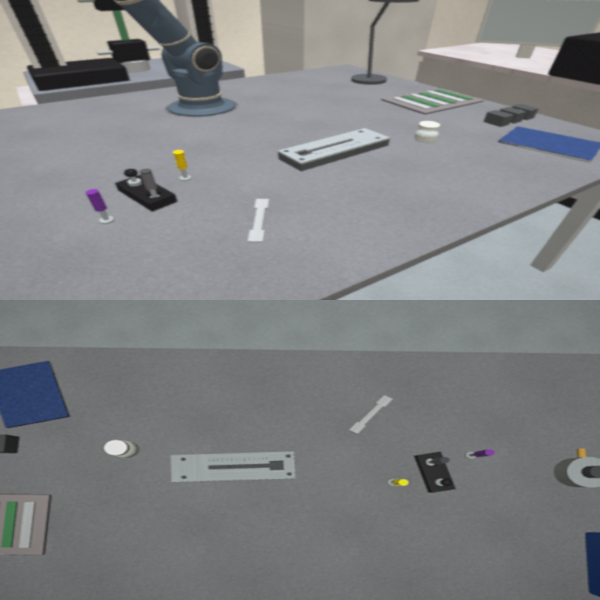

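```bash
cat > h.py <<'E'
from rig import r
import cv2,numpy as np
from scipy.spatial.transform import Rotation as Ro
def cloud(c):
    s=r.sense(); a,d=r.grab_frame(c); k=r.calibration(c); K=np.array(k["K"])
    if c=="wrist":
        T=np.eye(4);T[:3,:3]=Ro.from_euler("xyz",s["orientation"]).as_matrix();T[:3,3]=s["position"]
        T=T@np.array(k["hand_eye"])
    else: T=np.array(k["T"])
    v,u=np.mgrid[:384,:512]
    P=np.stack([(u-K[0,2])/K[0,0]*d,(v-K[1,2])/K[1,1]*d,d],-1)@T[:3,:3].T+T[:3,3]
    P[d==0]=np.nan
    return a,P,K,T
E
python3 - <<'E'
from h import *
a,P,K,T=cloud("top")
print(K.round(1).tolist(),T.round(2).tolist())
# bed top
x,y,z=P[...,0],P[...,1],P[...,2]
m=(abs(z-36)<4)&(x>420)&(x<720)&(y>-120)&(y<330)
n,l,st,c=cv2.connectedComponentsWithStats(m.astype(np.uint8));i=1+st[1:,4].argmax();print(st[i],c[i],np.median(z[l==i]))
print(cv2.minAreaRect(P[l==i][:,:2].astype(np.float32)))
m=(abs(z-30)<4)&(x>420)&(x<720)&(y>-420)&(y<-220)
print(cv2.minAreaRect(P[m][:,:2].astype(np.float32)))
for cx,cy in((576,-317),(513,-235),(603,-412)):
  m=(z>45)&(np.hypot(x-cx,y-cy)<30);print(m.sum(),np.nanpercentile(z[m],[50,95]));t=m&(z>np.nanpercentile(z[m],95)-6);print(P[t].mean(0),np.argwhere(t).mean(0))
E
```

```text
[[360.7, 0.0, 254.8], [0.0, 360.7, 196.3], [0.0, 0.0, 1.0]] [[0.02, -1.0, 0.09, 509.72], [-1.0, -0.02, 0.0, -24.67], [-0.0, -0.09, -1.0, 976.47], [0.0, 0.0, 0.0, 1.0]]
[ 146  194  106   39 3143] [195.93477569 213.24594337] 35.876360023176744
((551.9306640625, 126.35101318359375), (90.0622329711914, 274.73724365234375), 3.7563705444335938)
((552.34765625, -360.94439697265625), (130.0291290283203, 124.16014099121094), 14.388341903686523)
117 [107.18998856 112.95809153]
[ 577.76630919 -319.12402805  111.20107038] [204.66101695 378.71186441]
96 [101.23604176 105.24194213]
[ 507.33386458 -235.57612618  103.16432484] [233.3559322  343.15254237]
133 [ 94.26660542 105.51455112]
[ 604.37818249 -414.75289957  103.4445513 ] [194.78947368 416.9122807 ]
```

Top view, in the stacked picture: rack at (435,472). In it are the grey-handled pin at its upper hole (440,460) and the ball-knob gauge at its lower hole. The yellow (400,482) and purple (483,453) pins are outside the rack, so they are the look-alikes. The bed is at (233,466), with its opening at the right end (277,465). The grey handle's top is at z = 111, against 8 + 104 expected. I'm moving above it to check close up.

```bash
python3 -m creep '[{"tx":0.1,"ty":-0.04,"tz":-0.03,"grip":0.6},{"tx":0.19,"ty":-0.08,"tz":-0.06,"grip":0.6},{"tx":0.28,"ty":-0.12,"tz":-0.1,"grip":0.6},{"tx":0.37,"ty":-0.16,"tz":-0.1,"grip":0.6},{"tx":0.46,"ty":-0.2,"tz":-0.1,"grip":0.6},{"tx":0.55,"ty":-0.24,"tz":-0.1,"grip":0.6},{"tx":0.63,"ty":-0.27,"tz":-0.1,"grip":0.6},{"tx":0.7,"ty":-0.3,"tz":-0.1,"grip":0.6}]'
python3 - <<'E'
from h import *
s=r.sense();print(np.round(s["position"],1),np.round(s["orientation"],3),s["opening"])
a,P,K,T=cloud("wrist")
cv2.imwrite("pics/w1.png",a[:,:,::-1])
for q in("pin_handle","pin","gauge"): print(q,[(np.round(d["point"]).tolist(),round(d["score"],2)) for d in r.spot_in(q,"wrist")[:3]])
x,y,z=P[...,0],P[...,1],P[...,2]
m=(z>60)&(np.hypot(x-578,y+319)<30);print(m.sum(),np.nanpercentile(z[m],[50,95]));t=m&(z>np.nanpercentile(z[m],95)-4);print(P[t].mean(0),np.argwhere(t).mean(0),cv2.minEnclosingCircle(P[t][:,:2].astype(np.float32)))
E
```

```text
[ 226.3 -635.9  217.2] [ 3.142 -0.     0.342] 0.9949238194874543
pin_handle []
pin []
gauge []
0 nan
[nan nan nan] [nan nan] ((0.0, 0.0), 0.0)validation failed for argument at $[0]...
  return np.nanmean(a, axis, out=out, keepdims=keepdims)
<stdin>:7: RuntimeWarning: Mean of empty slice.
  ret = um.true_divide(
```

View pics/w1.png

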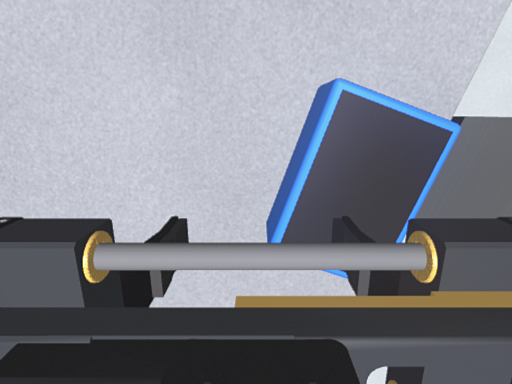

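The call was refused because every key is required, so the arm has not moved. The wrist picture shows only bench and the fingers at the bottom (rows 220–300).

```bash
python3 -m creep '[{"ax":0,"ay":0,"az":0,"tx":0.1,"ty":-0.04,"tz":-0.03,"grip":0.6},{"ax":0,"ay":0,"az":0,"tx":0.19,"ty":-0.08,"tz":-0.06,"grip":0.6},{"ax":0,"ay":0,"az":0,"tx":0.28,"ty":-0.12,"tz":-0.1,"grip":0.6},{"ax":0,"ay":0,"az":0,"tx":0.37,"ty":-0.16,"tz":-0.1,"grip":0.6},{"ax":0,"ay":0,"az":0,"tx":0.46,"ty":-0.2,"tz":-0.1,"grip":0.6},{"ax":0,"ay":0,"az":0,"tx":0.55,"ty":-0.24,"tz":-0.1,"grip":0.6},{"ax":0,"ay":0,"az":0,"tx":0.63,"ty":-0.27,"tz":-0.1,"grip":0.6},{"ax":0,"ay":0,"az":0,"tx":0.7,"ty":-0.3,"tz":-0.1,"grip":0.6}]'
python3 - <<'E'
from h import *
s=r.sense();print(np.round(s["position"],1),np.round(s["orientation"],3),s["opening"])
a,P,K,T=cloud("wrist");print(T.round(2).tolist())
cv2.imwrite("pics/w2.png",a[:,:,::-1])
for q in("pin_handle","pin","gauge"): print(q,[(np.round(d["point"]).tolist(),round(d["score"],2)) for d in r.spot_in(q,"wrist")[:3]])
x,y,z=P[...,0],P[...,1],P[...,2]
m=(z>60)&(np.hypot(x-578,y+319)<30);print(m.sum())
if m.sum(): t=m&(z>np.nanpercentile(z[m],95)-4);print(np.nanpercentile(z[m],[50,95]),P[t].mean(0),np.argwhere(t).mean(0),cv2.minEnclosingCircle(P[t][:,:2].astype(np.float32)))
E
```

```text
clock: 2.15
position: [508.3, -374.2, 267.5]
orientation: [-3.141, -0.002, 0.345]
force: [1.1, -0.9, -0.1]
opening: 0.605
[ 508.3 -374.2  267.5] [-3.141e+00 -2.000e-03  3.450e-01] 0.6047755247766929
[[0.34, -0.91, -0.24, 575.04], [-0.94, -0.33, -0.09, -350.6], [-0.0, 0.26, -0.97, 435.27], [0.0, 0.0, 0.0, 1.0]]
pin_handle [([575.0, -326.0, 109.0], 0.88), ([510.0, -242.0, 88.0], 0.81), ([606.0, -412.0, 104.0], 0.67)]
pin [([603.0, -412.0, 102.0], 0.97), ([576.0, -324.0, 111.0], 0.81)]
gauge [([515.0, -336.0, 75.0], 0.73)]
325
[111.83438156 113.15246404] [ 578.76212648 -321.99175235  111.97705857] [ 99.81597222 235.62847222] ((578.6729736328125, -321.9578552246094), 10.016580581665039)
```

View pics/w2.png

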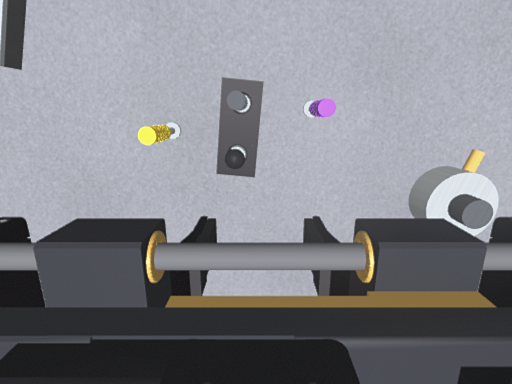

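The grey straight-handled pin is at px (236,100), in the rack with its top at z 112. The gauge is the black ball at (235,158). Yellow (150,135) and purple (322,108) are look-alikes. The pin axis is at about (578.7, −322). Next I descend to the handle.

```bash
python3 -m creep '[{"ax":0,"ay":0,"az":0,"tx":0.08,"ty":-0.025,"tz":0,"grip":0.6},{"ax":0,"ay":0,"az":0,"tx":0.168,"ty":-0.051,"tz":0.03,"grip":0.6},{"ax":0,"ay":0,"az":0,"tx":0.168,"ty":-0.051,"tz":0.1,"grip":0.6},{"ax":0,"ay":0,"az":0,"tx":0.168,"ty":-0.051,"tz":0.18,"grip":0.6},{"ax":0,"ay":0,"az":0,"tx":0.168,"ty":-0.051,"tz":0.26,"grip":0.6},{"ax":0,"ay":0,"az":0,"tx":0.168,"ty":-0.051,"tz":0.33,"grip":0.6},{"ax":0,"ay":0,"az":0,"tx":0.168,"ty":-0.051,"tz":0.363,"grip":0.6},{"ax":0,"ay":0,"az":0,"tx":0.168,"ty":-0.051,"tz":0.363,"grip":0.6}]'
python3 - <<'E'
from h import *
s=r.sense();print(np.round(s["position"],1),np.round(s["orientation"],4),np.round(s["force"],1))
a,_=r.grab_frame("wrist");b,_=r.grab_frame("scene")
cv2.imwrite("pics/w3.png",np.hstack([cv2.resize(a,(400,300)),cv2.resize(b[110:200,60:180],(400,300))])[:,:,::-1])
E
```

```text
clock: 3.15
position: [574.2, -325.3, 83.1]
orientation: [-3.139, 0.005, 0.342]
force: [-0.4, 0.2, -0.5]
opening: 0.599
[ 574.2 -325.3   83.1] [-3.1387  0.0046  0.3419] [-0.4  0.2 -0.5]
```

View pics/w3.png

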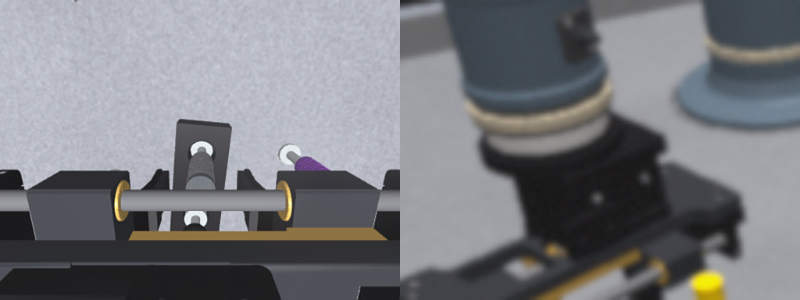

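The handle (203,180) is centred between the fingers (155 and 247). I nudge 5 mm forward and close at 25 N.

```bash
python3 -m creep '[{"ax":0,"ay":0,"az":0,"tx":0.011,"ty":-0.003,"tz":-0.004,"grip":0.6},{"ax":0,"ay":0,"az":0,"tx":0.011,"ty":-0.003,"tz":-0.004,"grip":0.6},{"ax":0,"ay":0,"az":0,"tx":0.011,"ty":-0.003,"tz":-0.004,"grip":0.6},{"ax":0,"ay":0,"az":0,"tx":0.011,"ty":-0.003,"tz":-0.004,"grip":0.2},{"ax":0,"ay":0,"az":0,"tx":0.011,"ty":-0.003,"tz":-0.004,"grip":0.1},{"ax":0,"ay":0,"az":0,"tx":0.011,"ty":-0.003,"tz":-0.004,"grip":0.1},{"ax":0,"ay":0,"az":0,"tx":0.011,"ty":-0.003,"tz":-0.004,"grip":0.1},{"ax":0,"ay":0,"az":0,"tx":0.011,"ty":-0.003,"tz":-0.004,"grip":0.1}]' 25
```

```text
clock: 4.05
position: [581.9, -322.3, 88.8]
orientation: [3.14, -0.001, 0.343]
force: [-0.9, -0.5, 0.3]
opening: 0.23
```

Gripped: opening 0.23 × 87 mm = 20 mm, the handle's diameter. Now I lift straight up.

```bash
python3 -m creep '[{"ax":0,"ay":0,"az":0,"tx":0,"ty":0,"tz":-0.015,"grip":0.1},{"ax":0,"ay":0,"az":0,"tx":0,"ty":0,"tz":-0.035,"grip":0.1},{"ax":0,"ay":0,"az":0,"tx":0,"ty":0,"tz":-0.055,"grip":0.1},{"ax":0,"ay":0,"az":0,"tx":0,"ty":0,"tz":-0.085,"grip":0.1},{"ax":0,"ay":0,"az":0,"tx":0,"ty":0,"tz":-0.12,"grip":0.1},{"ax":0,"ay":0,"az":0,"tx":0,"ty":0,"tz":-0.15,"grip":0.1},{"ax":0,"ay":0,"az":0,"tx":0,"ty":0,"tz":-0.15,"grip":0.1},{"ax":0,"ay":0,"az":0,"tx":0,"ty":0,"tz":-0.15,"grip":0.1}]' 35
python3 - <<'E'
from h import *
s=r.sense();print(np.round(s["position"],1),np.round(s["orientation"],4),np.round(s["force"],1))
c,t=np.cos(.0656),np.sin(.0656); ce=np.array([551.93,126.35]); by=np.array([-t,c])
for n,v in(("open",-85),("mid",0),("end",67)): print(n,(ce+(v-12.5)*by).round(1))
a,P,K,T=cloud("top")
# refine opening: dark depth region in the bed
x,y,z=P[...,0],P[...,1],P[...,2]
d=np.stack([x-ce[0],y-ce[1]],-1); bx_=d@np.array([c,t]); by_=d@by+12.5
m=(z<32)&(abs(bx_)<22)&(by_>-110)&(by_<-68); print("opening bed xy",m.sum(),np.median(z[m]),bx_[m].mean(),by_[m].mean(),bx_[m].min(),bx_[m].max(),by_[m].min(),by_[m].max())
m=(z<32)&(abs(bx_)<14)&(by_>-55)&(by_<60); print("slit bx",m.sum(),bx_[m].mean())
E
```

```text
clock: 4.85
position: [581.8, -322.2, 164.3]
orientation: [3.139, -0.001, 0.343]
force: [-0.2, -1.2, -1.8]
opening: 0.22
[ 581.8 -322.2  164.3] [ 3.1392e+00 -1.2000e-03  3.4280e-01] [-0.2 -1.2 -1.8]
open [558.3  29.1]
mid [552.7 113.9]
end [548.4 180.7]
opening bed xy 147 17.9733239505307 0.7815668912246132 -84.48963220717347 -17.48489479151692 21.50016336594871 -104.55252262089752 -69.08683801638304
slit bx 231 0.8376419242464349
```

```bash
python3 -m creep '[{"ax":0,"ay":0,"az":0.011,"tx":0.015,"ty":-0.05,"tz":0,"grip":0.1},{"ax":0,"ay":0,"az":0.022,"tx":0.04,"ty":-0.13,"tz":0,"grip":0.1},{"ax":0,"ay":0,"az":0.044,"tx":0.065,"ty":-0.22,"tz":0,"grip":0.1},{"ax":0,"ay":0,"az":0.066,"tx":0.09,"ty":-0.31,"tz":0,"grip":0.1},{"ax":0,"ay":0,"az":0.088,"tx":0.118,"ty":-0.4,"tz":0,"grip":0.1},{"ax":0,"ay":0,"az":0.088,"tx":0.144,"ty":-0.49,"tz":0,"grip":0.1},{"ax":0,"ay":0,"az":0.088,"tx":0.166,"ty":-0.565,"tz":0,"grip":0.1},{"ax":0,"ay":0,"az":0.088,"tx":0.183,"ty":-0.62,"tz":0,"grip":0.1}]' 35
python3 - <<'E'
from h import *
a,P,K,T=cloud("wrist");s=r.sense();print(np.round(s["position"],1),np.round(s["orientation"],4),np.round(s["force"],1))
b,_=r.grab_frame("top")
cv2.imwrite("pics/w4.png",np.vstack([cv2.resize(a,(640,480))])[:,:,::-1])
E
```

```text
clock: 5.7
position: [562.0, 4.2, 162.2]
orientation: [-3.142, 0.002, 0.07]
force: [0.7, 0.3, -1.9]
opening: 0.217
[561.8   9.9 162.3] [-3.1377e+00  1.3000e-03  7.5900e-02] [-0.2  4.2 -2.2]
```

View pics/w4.png

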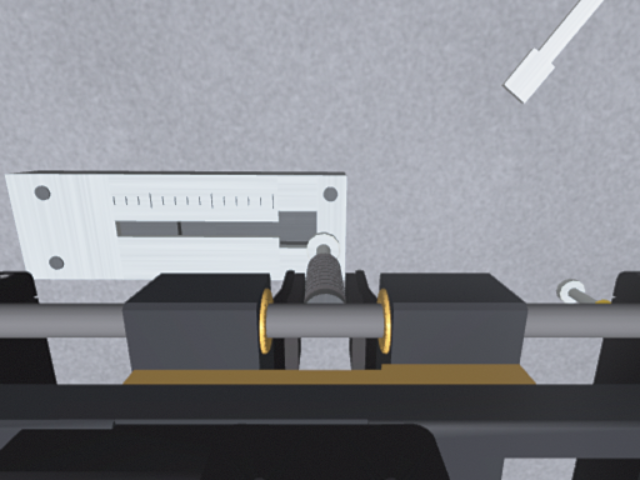

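The wrist view shows the held pin hanging straight, with its foot at (323,243). The bed's opening is at (298,228) and the slit runs left of it. I measure foot and opening in the same frame.

```bash
cat >> h.py <<'E'
def fit(az=0):
    a,P,K,T=cloud("wrist"); s=r.sense(); p=np.array(s["position"])
    x,y,z=P[...,0],P[...,1],P[...,2]
    print("tcp",p.round(1),np.round(s["orientation"],4),np.round(s["force"],1),s["clock"])
    th=.0656;bx=np.array([np.cos(th),np.sin(th)]);by=np.array([-bx[1],bx[0]]);c=np.array([551.93,126.35])-12.5*by
    m=(np.hypot(x-p[0],y-p[1])<25)&(z<p[2]-60)&(z>p[2]-95)
    q=P[m];print("below tcp z pct",m.sum(),np.percentile(q[:,2],[2,25,50,75,98]).round(1))
    f=q[(q[:,2]<p[2]-68)];print("foot minrect",cv2.minEnclosingCircle(f[:,:2].astype(np.float32)),f.min(0).round(1),f.max(0).round(1))
    D=P[...,:2]-c;u=D@bx;v=D@by
    t=(abs(z-36)<3)&(abs(u)<60)&(v>-140)&(v<165);print("bed rect",cv2.minAreaRect(P[t][:,:2].astype(np.float32)),np.median(z[t]))
    h=(z<30)&(z>8)&(abs(u)<25)&(v>-106)&(v<-68);o=(z<30)&(z>8)&(abs(u)<14)&(v>-60)&(v<75)
    print("open u,v",h.sum(),u[h].min(),u[h].max(),v[h].min(),v[h].max(),"slit u",np.percentile(u[o],[3,50,97]),"v",v[o].min(),v[o].max())
    return a,P
E
python3 - <<'E'
from h import *
fit()
E
```

```text
tcp [562.5   3.5 162.2] [3.1413e+00 1.4000e-03 7.1600e-02] [-0.2 -0.1 -0.8] 5.85
below tcp z pct 392 [ 83.9  89.1  89.7  90.3 100.2]
foot minrect ((559.7083740234375, 8.003985404968262), 11.779781341552734) [553.2  -3.5  82.4] [571.2  19.7  93.7]
bed rect ((552.9810180664062, 124.54956817626953), (90.53016662597656, 276.0704040527344), 3.7201879024505615) 36.080307836715434
open u,v 757 -15.071724051657146 13.186534508142955 -102.1597442243379 -68.01765790512601 slit u [-9.25272276 -3.0446112   3.64615316] v -59.971262477700186 70.98443988920447
```

```bash
python3 -m creep '[{"ax":0,"ay":0,"az":0.002,"tx":0.001,"ty":-0.012,"tz":0.01,"grip":0.1},{"ax":0,"ay":0,"az":0.002,"tx":0.002,"ty":-0.025,"tz":0.025,"grip":0.1},{"ax":0,"ay":0,"az":0.002,"tx":0.002,"ty":-0.038,"tz":0.035,"grip":0.1},{"ax":0,"ay":0,"az":0.002,"tx":0.002,"ty":-0.038,"tz":0.045,"grip":0.1},{"ax":0,"ay":0,"az":0.002,"tx":0.002,"ty":-0.038,"tz":0.05,"grip":0.1},{"ax":0,"ay":0,"az":0.002,"tx":0.002,"ty":-0.038,"tz":0.05,"grip":0.1},{"ax":0,"ay":0,"az":0.002,"tx":0.002,"ty":-0.038,"tz":0.05,"grip":0.1},{"ax":0,"ay":0,"az":0.002,"tx":0.002,"ty":-0.038,"tz":0.05,"grip":0.1}]' 35
python3 - <<'E'
from h import *
a,P=fit();print(r.sense()["position"])
cv2.imwrite("pics/w5.png",cv2.resize(a[120:300,120:360],(800,600),interpolation=cv2.INTER_CUBIC)[:,:,::-1])
E
```

```text
clock: 6.65
position: [562.3, 22.2, 137.5]
orientation: [3.141, 0.001, 0.065]
force: [-0.4, -0.1, -0.3]
opening: 0.221
tcp [562.3  22.3 137.6] [3.1413e+00 7.0000e-04 6.4800e-02] [ 0.2 -0.2 -1.4] 6.7
below tcp z pct 389 [59.5 64.2 64.8 65.4 75. ]
foot minrect ((559.9463500976562, 23.08599853515625), 11.837536811828613) [553.5  11.6  58.3] [571.6  34.7  68.8]
bed rect ((552.9630126953125, 124.65966796875), (90.61662292480469, 276.4915466308594), 3.7435739040374756) 36.073910750735024
open u,v 557 -14.637720837475076 13.167865106220214 -103.0291199857151 -68.02203937423924 slit u [-10.45433353  -3.74341466   2.56327431] v -59.95849327489255 70.64486275583262
[562.31906488  22.28877639 137.57681159]
```

View pics/w5.png

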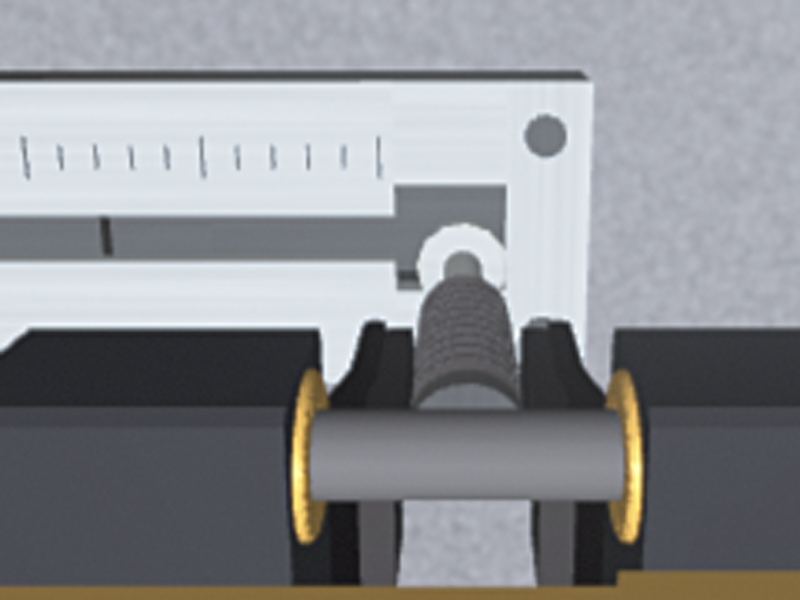

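Foot ring at (462,255), opening spanning 395–505. The foot is about 4 mm short of the opening's centre along y, so I shift it 4.5 mm and lower it in.

```bash
python3 -m creep '[{"ax":0,"ay":0,"az":0,"tx":0,"ty":-0.005,"tz":0,"grip":0.1},{"ax":0,"ay":0,"az":0,"tx":0,"ty":-0.009,"tz":0.005,"grip":0.1},{"ax":0,"ay":0,"az":0,"tx":0,"ty":-0.009,"tz":0.015,"grip":0.1},{"ax":0,"ay":0,"az":0,"tx":0,"ty":-0.009,"tz":0.028,"grip":0.1},{"ax":0,"ay":0,"az":0,"tx":0,"ty":-0.009,"tz":0.04,"grip":0.1},{"ax":0,"ay":0,"az":0,"tx":0,"ty":-0.009,"tz":0.052,"grip":0.1},{"ax":0,"ay":0,"az":0,"tx":0,"ty":-0.009,"tz":0.062,"grip":0.1},{"ax":0,"ay":0,"az":0,"tx":0,"ty":-0.009,"tz":0.062,"grip":0.1}]'
```

```text
clock: 7.5
position: [561.4, 26.6, 105.5]
orientation: [3.141, 0.003, 0.065]
force: [-0.6, -0.3, -1.5]
opening: 0.218
```

```bash
python3 -m creep '[{"ax":0,"ay":0,"az":0,"tx":0,"ty":0,"tz":0.003,"grip":0.1},{"ax":0,"ay":0,"az":0,"tx":0,"ty":0,"tz":0.006,"grip":0.1},{"ax":0,"ay":0,"az":0,"tx":0,"ty":0,"tz":0.009,"grip":0.1},{"ax":0,"ay":0,"az":0,"tx":0,"ty":0,"tz":0.011,"grip":0.1},{"ax":0,"ay":0,"az":0,"tx":0,"ty":0,"tz":0.013,"grip":0.1},{"ax":0,"ay":0,"az":0,"tx":0,"ty":0,"tz":0.013,"grip":0.1},{"ax":0,"ay":0,"az":0,"tx":0,"ty":0,"tz":0.013,"grip":0.1},{"ax":0,"ay":0,"az":0,"tx":0,"ty":0,"tz":0.013,"grip":0.1}]'
python3 -c "
from h import *
s=r.sense();print(s['position'],s['force'],s['wrist_torque'])"
```

```text
clock: 8.3
position: [561.4, 26.6, 99.1]
orientation: [3.141, 0.003, 0.065]
force: [-0.2, 0.6, -1.7]
opening: 0.22
[561.39947884  26.63908785  99.09198987] [-0.15858644  0.5660976  -1.71387723] [ 0.02412222 -0.0300698  -0.04052535]
```

```bash
python3 -m creep '[{"ax":0,"ay":0,"az":0,"tx":0,"ty":0,"tz":0.001,"grip":0.1},{"ax":0,"ay":0,"az":0,"tx":0,"ty":0,"tz":0.002,"grip":0.1},{"ax":0,"ay":0,"az":0,"tx":0,"ty":0,"tz":0.003,"grip":0.1},{"ax":0,"ay":0,"az":0,"tx":0,"ty":0,"tz":0.003,"grip":0.1},{"ax":0,"ay":0,"az":0,"tx":0,"ty":0,"tz":0.003,"grip":0.1},{"ax":0,"ay":0,"az":0,"tx":0,"ty":0,"tz":0.003,"grip":0.1},{"ax":0,"ay":0,"az":0,"tx":0,"ty":0,"tz":0.003,"grip":0.1},{"ax":0,"ay":0,"az":0,"tx":0,"ty":0,"tz":0.003,"grip":0.1}]'
```

```text
clock: 9.1
position: [562.1, 26.8, 98.7]
orientation: [3.141, 0.001, 0.065]
force: [-1.2, -0.7, 5.4]
opening: 0.221
```

The floor is found at TCP z ≈ 98.7 with about 7 N, as expected (18 + 80.8). Next I slide into the slit, pressing lightly, and stop well before the earliest possible notch.

```bash
python3 -m creep '[{"ax":0,"ay":0,"az":0,"tx":0,"ty":-0.008,"tz":0.001,"grip":0.1},{"ax":0,"ay":0,"az":0,"tx":0,"ty":-0.018,"tz":0.001,"grip":0.1},{"ax":0,"ay":0,"az":0,"tx":0,"ty":-0.028,"tz":0.001,"grip":0.1},{"ax":0,"ay":0,"az":0,"tx":0,"ty":-0.038,"tz":0.001,"grip":0.1},{"ax":0,"ay":0,"az":0,"tx":0,"ty":-0.048,"tz":0.001,"grip":0.1},{"ax":0,"ay":0,"az":0,"tx":0,"ty":-0.058,"tz":0.001,"grip":0.1},{"ax":0,"ay":0,"az":0,"tx":0,"ty":-0.066,"tz":0.001,"grip":0.1},{"ax":0,"ay":0,"az":0,"tx":0,"ty":-0.072,"tz":0.001,"grip":0.1}]'
python3 - <<'E'
from h import *
s=r.sense();print(s['position'],s['orientation'],s['force'],s['wrist_torque'])
a,P=fit()
cv2.imwrite("pics/w6.png",cv2.resize(a[120:300,120:360],(800,600),interpolation=cv2.INTER_CUBIC)[:,:,::-1])
E
```

```text
clock: 9.9
position: [560.3, 62.7, 98.6]
orientation: [3.14, -0.0, 0.065]
force: [0.2, -3.7, 5.6]
opening: 0.214
[560.30260972  62.68989313  98.62435732] [ 3.14029601e+00 -2.14289109e-04  6.52135524e-02] [ 0.19777618 -3.73329852  5.61557332] [-1.07239535 -0.00242158 -0.0294701 ]
tcp [560.2  63.3  98.6] [ 3.1408e+00 -3.0000e-04  6.5800e-02] [ 0.4 -2.9  5.9] 9.95
below tcp z pct 1855 [17.3 26.4 35.7 36.4 37.4]
foot minrect ((559.8759155273438, 63.24747085571289), 24.938297271728516) [545.1  38.6  16.1] [569.8  87.8  30.6]
bed rect ((558.4147338867188, 124.562255859375), (80.21015930175781, 275.73406982421875), 3.832174062728882) 36.099366533507066
open u,v 1254 -15.19392848051474 14.12767868062403 -103.67386036541852 -68.28445486256368 slit u [-11.15391873  -4.03413964   2.22867246] v -59.988990837563904 70.62735551239535
```

View pics/w6.png

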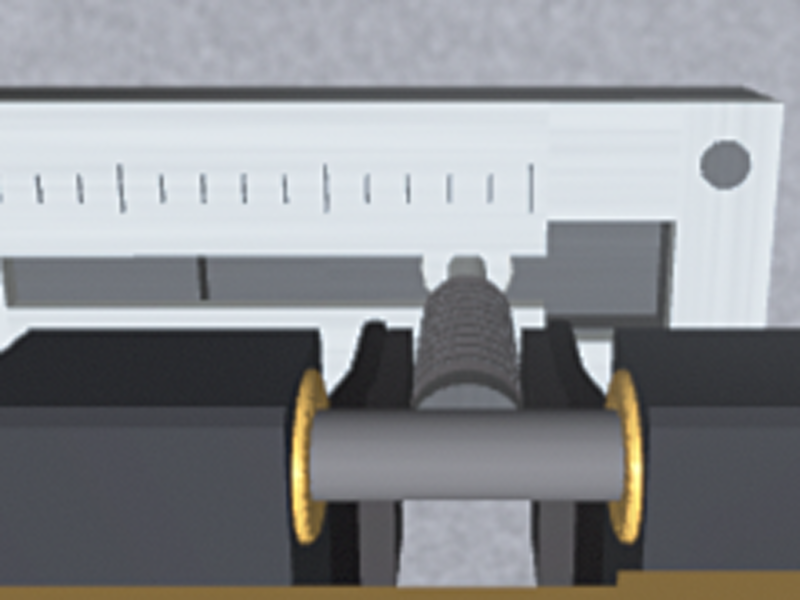

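The foot is under the lips and the shank is in the slit (465,265). It is at bed y ≈ −49. From here I use shorter, slightly firmer steps.

```bash
python3 -m creep '[{"ax":0,"ay":0,"az":0,"tx":0,"ty":-0.006,"tz":0.002,"grip":0.1},{"ax":0,"ay":0,"az":0,"tx":0,"ty":-0.011,"tz":0.003,"grip":0.1},{"ax":0,"ay":0,"az":0,"tx":0,"ty":-0.016,"tz":0.003,"grip":0.1},{"ax":0,"ay":0,"az":0,"tx":0,"ty":-0.021,"tz":0.003,"grip":0.1},{"ax":0,"ay":0,"az":0,"tx":0,"ty":-0.026,"tz":0.003,"grip":0.1},{"ax":0,"ay":0,"az":0,"tx":0,"ty":-0.031,"tz":0.003,"grip":0.1},{"ax":0,"ay":0,"az":0,"tx":0,"ty":-0.036,"tz":0.003,"grip":0.1},{"ax":0,"ay":0,"az":0,"tx":0,"ty":-0.04,"tz":0.003,"grip":0.1}]'
```

```text
clock: 10.75
position: [560.3, 81.7, 98.5]
orientation: [3.138, -0.003, 0.065]
force: [0.6, -6.0, 10.3]
opening: 0.222
```

```bash
python3 -m creep '[{"ax":0,"ay":0,"az":0,"tx":0,"ty":-0.004,"tz":0.003,"grip":0.1},{"ax":0,"ay":0,"az":0,"tx":0,"ty":-0.008,"tz":0.003,"grip":0.1},{"ax":0,"ay":0,"az":0,"tx":0,"ty":-0.012,"tz":0.003,"grip":0.1},{"ax":0,"ay":0,"az":0,"tx":0,"ty":-0.016,"tz":0.003,"grip":0.1},{"ax":0,"ay":0,"az":0,"tx":0,"ty":-0.02,"tz":0.003,"grip":0.1},{"ax":0,"ay":0,"az":0,"tx":0,"ty":-0.024,"tz":0.003,"grip":0.1},{"ax":0,"ay":0,"az":0,"tx":0,"ty":-0.028,"tz":0.003,"grip":0.1},{"ax":0,"ay":0,"az":0,"tx":0,"ty":-0.031,"tz":0.003,"grip":0.1}]'
```

```text
clock: 11.55
position: [560.6, 95.4, 98.5]
orientation: [3.135, -0.005, 0.064]
force: [-0.7, -5.3, 11.6]
opening: 0.216
```

```bash
python3 -m creep '[{"ax":0.002,"ay":-0.0015,"az":0,"tx":-0.001,"ty":-0.004,"tz":0.003,"grip":0.1},{"ax":0.002,"ay":-0.0015,"az":0,"tx":-0.001,"ty":-0.008,"tz":0.003,"grip":0.1},{"ax":0.002,"ay":-0.0015,"az":0,"tx":-0.001,"ty":-0.012,"tz":0.003,"grip":0.1},{"ax":0.002,"ay":-0.0015,"az":0,"tx":-0.001,"ty":-0.016,"tz":0.003,"grip":0.1},{"ax":0.002,"ay":-0.0015,"az":0,"tx":-0.001,"ty":-0.02,"tz":0.003,"grip":0.1},{"ax":0.002,"ay":-0.0015,"az":0,"tx":-0.001,"ty":-0.024,"tz":0.003,"grip":0.1},{"ax":0.002,"ay":-0.0015,"az":0,"tx":-0.001,"ty":-0.028,"tz":0.003,"grip":0.1},{"ax":0.002,"ay":-0.0015,"az":0,"tx":-0.001,"ty":-0.031,"tz":0.003,"grip":0.1}]'
```

```text
clock: 12.35
position: [559.9, 109.8, 98.1]
orientation: [3.139, -0.002, 0.064]
force: [-0.4, -4.6, 9.6]
opening: 0.22
```

```bash
python3 -m creep '[{"ax":0.001,"ay":-0.0005,"az":0,"tx":-0.001,"ty":-0.004,"tz":0.003,"grip":0.1},{"ax":0.001,"ay":-0.0005,"az":0,"tx":-0.001,"ty":-0.008,"tz":0.003,"grip":0.1},{"ax":0.001,"ay":-0.0005,"az":0,"tx":-0.001,"ty":-0.012,"tz":0.003,"grip":0.1},{"ax":0.001,"ay":-0.0005,"az":0,"tx":-0.001,"ty":-0.016,"tz":0.003,"grip":0.1},{"ax":0.001,"ay":-0.0005,"az":0,"tx":-0.001,"ty":-0.02,"tz":0.003,"grip":0.1},{"ax":0.001,"ay":-0.0005,"az":0,"tx":-0.001,"ty":-0.024,"tz":0.003,"grip":0.1},{"ax":0.001,"ay":-0.0005,"az":0,"tx":-0.001,"ty":-0.028,"tz":0.003,"grip":0.1},{"ax":0.001,"ay":-0.0005,"az":0,"tx":-0.001,"ty":-0.031,"tz":0.003,"grip":0.1}]'
```

```text
clock: 13.15
position: [557.9, 124.7, 96.0]
orientation: [3.141, 0.001, 0.065]
force: [0.2, -2.0, -1.3]
opening: 0.22
```

Pressing force is gone (only the weight) and z is down 2 mm: the foot has entered the notch. I lower it without sliding.

```bash
python3 -m creep '[{"ax":0,"ay":0,"az":0,"tx":0,"ty":0,"tz":0.002,"grip":0.1},{"ax":0,"ay":0,"az":0,"tx":0,"ty":0,"tz":0.004,"grip":0.1},{"ax":0,"ay":0,"az":0,"tx":0,"ty":0,"tz":0.006,"grip":0.1},{"ax":0,"ay":0,"az":0,"tx":0,"ty":0,"tz":0.008,"grip":0.1},{"ax":0,"ay":0,"az":0,"tx":0,"ty":0,"tz":0.009,"grip":0.1},{"ax":0,"ay":0,"az":0,"tx":0,"ty":0,"tz":0.01,"grip":0.1},{"ax":0,"ay":0,"az":0,"tx":0,"ty":0,"tz":0.01,"grip":0.1},{"ax":0,"ay":0,"az":0,"tx":0,"ty":0,"tz":0.01,"grip":0.1}]'
```

```text
clock: 13.95
position: [557.9, 124.4, 91.0]
orientation: [3.141, 0.001, 0.064]
force: [0.5, -2.5, 0.8]
opening: 0.217
```

```bash
python3 -m creep '[{"ax":0,"ay":0,"az":0,"tx":0,"ty":0,"tz":0.001,"grip":0.1},{"ax":0,"ay":0,"az":0,"tx":0,"ty":0,"tz":0.002,"grip":0.1},{"ax":0,"ay":0,"az":0,"tx":0,"ty":0,"tz":0.003,"grip":0.1},{"ax":0,"ay":0,"az":0,"tx":0,"ty":0,"tz":0.003,"grip":0.1},{"ax":0,"ay":0,"az":0,"tx":0,"ty":0,"tz":0.003,"grip":0.1},{"ax":0,"ay":0,"az":0,"tx":0,"ty":0,"tz":0.003,"grip":0.1},{"ax":0,"ay":0,"az":0,"tx":0,"ty":0,"tz":0.003,"grip":0.1},{"ax":0,"ay":0,"az":0,"tx":0,"ty":0,"tz":0.003,"grip":0.1}]'
python3 -c "
from h import *
s=r.sense();print(s['position'],s['force'],s['wrist_torque'])"
```

```text
clock: 14.75
position: [558.6, 124.6, 90.6]
orientation: [3.141, -0.0, 0.064]
force: [-0.9, -2.4, 4.7]
opening: 0.217
[558.62255658 124.56649954  90.55859124] [-0.88507826 -2.3988646   4.6640294 ] [-0.82373212  0.27870985  0.01364081]
```

Seated: it bottoms out exactly 8 mm below the channel floor, at about 6 N. Now I relax the press and open.

```bash
python3 -m creep '[{"ax":0,"ay":0,"az":0,"tx":0,"ty":0,"tz":0,"grip":0.1},{"ax":0,"ay":0,"az":0,"tx":0,"ty":0,"tz":0,"grip":0.1},{"ax":0,"ay":0,"az":0,"tx":0,"ty":0,"tz":0,"grip":0.24},{"ax":0,"ay":0,"az":0,"tx":0,"ty":0,"tz":0,"grip":0.3},{"ax":0,"ay":0,"az":0,"tx":0,"ty":0,"tz":0,"grip":0.4},{"ax":0,"ay":0,"az":0,"tx":0,"ty":0,"tz":0,"grip":0.5},{"ax":0,"ay":0,"az":0,"tx":0,"ty":0,"tz":0,"grip":0.6},{"ax":0,"ay":0,"az":0,"tx":0,"ty":0,"tz":0,"grip":0.6}]'
python3 - <<'E'
from h import *
s=r.sense();print(s['position'],s['force'])
a,P,K,T=cloud("wrist")
cv2.imwrite("pics/w7.png",cv2.resize(a[120:300,120:360],(800,600),interpolation=cv2.INTER_CUBIC)[:,:,::-1])
E
```

```text
clock: 15.55
position: [558.6, 124.7, 90.5]
orientation: [3.141, -0.0, 0.065]
force: [-0.8, 0.5, -0.0]
opening: 0.555
[558.63074135 124.72831352  90.51759656] [-0.82877986  0.45172952 -0.01059081]
```

View pics/w7.png

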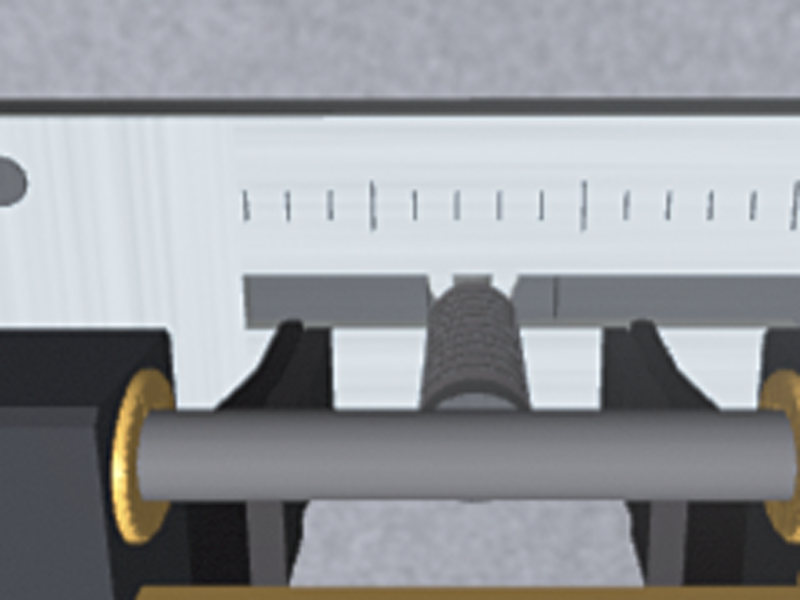

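The pin stands free at (470,340), clear of both fingers, with its foot down in the slot. I retract straight up, slowly at first, then check.

```bash
python3 -m creep '[{"ax":0,"ay":0,"az":0,"tx":0,"ty":0,"tz":-0.01,"grip":0.6},{"ax":0,"ay":0,"az":0,"tx":0,"ty":0,"tz":-0.04,"grip":0.6},{"ax":0,"ay":0,"az":0,"tx":0,"ty":0,"tz":-0.08,"grip":0.6},{"ax":0,"ay":0,"az":0,"tx":0,"ty":0,"tz":-0.13,"grip":0.6},{"ax":0,"ay":0,"az":0,"tx":0,"ty":0,"tz":-0.19,"grip":0.6},{"ax":0,"ay":0,"az":0,"tx":0,"ty":0,"tz":-0.25,"grip":0.6},{"ax":0,"ay":0,"az":0,"tx":-0.06,"ty":0,"tz":-0.3,"grip":0.6},{"ax":0,"ay":0,"az":0,"tx":-0.1,"ty":0,"tz":-0.32,"grip":0.6}]'
python3 - <<'E'
from h import *
cloud("wrist");cloud("wrist")
a,P,K,T=cloud("wrist");x,y,z=P[...,0],P[...,1],P[...,2]
m=(np.hypot(x-557,y-125)<30)&(z>60);print(m.sum(),np.nanpercentile(z[m],[50,98]));t=m&(z>np.nanpercentile(z[m],95)-5)
for lo,hi in((60,75),(75,90),(108,120),(100,108),(90,100)):
  q=P[m&(z>lo)&(z<hi)]; print(lo,hi,len(q),cv2.minEnclosingCircle(q[:,:2].astype(np.float32)) if len(q) else"")
b,_=r.grab_frame("scene");g,_=r.grab_frame("top")
cv2.imwrite("pics/end.png",np.hstack([cv2.resize(a,(400,300)),cv2.resize(b[60:260,60:420],(400,300))])[:,:,::-1])
for q in("gauge","rack","jar","specimen"): print(q,[(np.round(d["point"]).tolist(),round(d["score"],2)) for d in r.spot_in(q,"top")[:2]])
E
```

```text
clock: 16.4
position: [508.8, 122.2, 253.5]
orientation: [-3.141, -0.004, 0.065]
force: [-0.1, -0.5, 0.3]
opening: 0.597
18559 [367.94323874 380.56596313]
60 75 7 ((562.4446411132812, 124.93728637695312), 5.9998779296875)
75 90 5 ((563.537841796875, 122.79023742675781), 4.599494457244873)
108 120 291 ((554.53466796875, 123.00971221923828), 9.962214469909668)
100 108 6 ((561.1463623046875, 126.6002426147461), 6.495247840881348)
90 100 8 ((562.106689453125, 122.79826354980469), 6.598299980163574)
gauge [([509.0, -335.0, 74.0], 0.67)]
rack [([550.0, -319.0, 30.0], 0.56)]
jar [([611.0, 368.0, 74.0], 0.84)]
specimen [([747.0, -185.0, 3.0], 0.85)]
```

View pics/end.png

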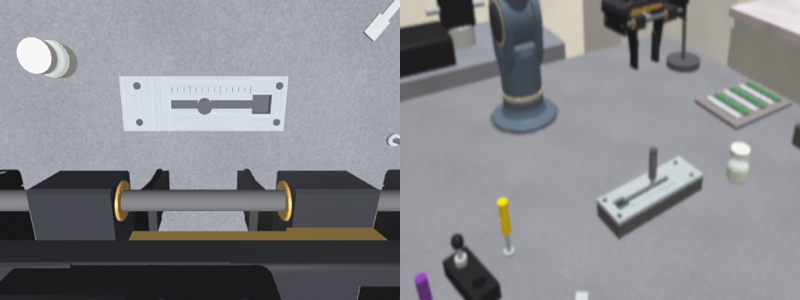

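Top of the pin is in the z 108–120 band (expected 114), and it stands upright in the slot in both views. Nothing else has moved.

```bash
python3 -c "
from rig import r
print(r.close_job(), r.sense()['clock'])"
```

```text
the job is handed in; nothing more can be done
the job is handed in; nothing more can be done
```

The index pin is standing upright at the bottom of the hidden notch, released, and the job is handed in at about 17 s of the 64 s allowed.

I took the grey straight-handled pin out of the rack, lowered it through the square opening and felt the channel floor at about 7 N. I then slid it along the slot with roughly 6–13 N of press. At about bed y +13 mm the press vanished and the pin sank. I lowered it to the bottom, opened the jaws and drew straight up.

**Checks that agreed:**
- The pin bottomed out 8 mm below the channel floor, the notch's stated depth.
- After release, the wrist view showed a 20 mm round top in the z 108–120 mm band (114 expected), within about 2 mm of the slit's middle line.
- The wrist and scene pictures showed the pin upright.
- Rack, jar and specimen reports agreed with the first ones to within about 10 mm, the networks' usual spread. The gauge came within about 7 mm of the earlier wrist-camera report.

**Slips and limits:**
- My first move command was refused for missing keys, and the arm did not move.
- The top and wrist cameras disagreed by about 2 mm on the bed's position, so I lined up foot and opening within one wrist picture.
- I did not push the foot against the notch's far wall to confirm it. I stopped at the drop.

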